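# Fetch the cleaner's wheels from under the bench shelf with the scoop

## Robot

A 6-joint arm with a two-finger parallel gripper is mounted at the origin on the work surface. World frame = base frame: x ahead of the robot, y to its left, z up, the work surface at z = 0. Lengths are in mm, angles in rad, forces in N, time in s.
With the tool pointing down it reaches from about 250 to 850 mm from the base axis. Payload 12.5 kg.
Tool frame: the origin (TCP) lies on the front face of the gripper's body, between the roots of the fingers; the fingertips stand 84 mm ahead of it and the grasp point (between the pads) lies 65 mm ahead of it (env.hold_point_z is the x of the grasp point in the tool frame, in mm); x points along the fingers, y is the direction in which the jaws open and shut, and the axes are right-handed (so a half turn about x gives the same grasp; the last joint's range is limited). The gripper opens to 93 mm and grips with 3 to 60 N. Pads are 15 mm wide; open, the fingers measure 128 mm over their backs; the gripper's body (75 mm by 188 mm) begins 65 mm behind the grasp point.
Start: joints at [-0.085, 0.351, 1.652, -0, 1.139, -0.085], TCP at [549.986, 0.027, 302.733] pointing down, gripper open.
Joint ranges: [-2.75, 2.75], [-0.79, 2.1], [0.01, 2.65], [-1.57, 4.71], [0.07, 3.14], [-2.87, 2.87]. Speed limits (rad/s): [2.22, 2.22, 2.79, 3.14, 3.14, 3.14].

## Interface

Orientations are given as [roll, pitch, yaw] about the fixed x, y, z axes, in that order (R = Rz(yaw) Ry(pitch) Rx(roll)).
In Python, from plant import env gives the robot as it stands.
- The arm moves only by the tool step_arm, never from a script. Its argument "commands" is a list of rows, each an object of numbers: "dx", "dy", "dz": the shift along the tool's x, y, z in units of 30 mm (1.0 is 30 mm); "roll": the turn about the tool's x in units of 8 degrees (1.0 is 8 degrees); "hand": the gripper's target within -1 to 1 (shut at 1, half-way at 0, fully open at -1). In form: [{"dx": .., "dy": .., "dz": .., "roll": .., "hand": ..}, ...]. A call has 1 to 10 rows; each row shifts and turns the commanded pose from where the row before left it, along the tool's axes as they then stand; what a row does not reach is not made up. A row lasts 1/8 s, in which the tool goes at most 62.5 mm and 10.7 degrees, less where a joint would pass 70% of its speed; a pose out of reach is approached as far as the arm can. A call is refused whole if a number of a shift passes 1 or a number of a turn 1, either way. A call with a gripper value outside its range is refused whole. The fingers move at their own pace and stop on an object; "grip_force" is the grip in N (left out, the last holds). Time passes only in rows, so rows that do not move let the fingers close. It gives the time, the measured TCP pose, the force and the opening at its end, in the units of the state.
- env.state(): the state, without advancing time (a new reading comes with each control period).
- env.capture(name): name is "scene" or "side" or "wrist"; returns (picture, depth): 420x560x3 uint8, red, green, blue; 420x560 float32, mm along the optical axis (not along the pixel's ray), 0 where there is no reading.
- env.calibration(name): a dict with "mtx" (3x3 intrinsics, pixels), "extrinsics" (4x4, takes a point from camera to world coordinates); the wrist camera has in their place "mount" (4x4, takes a point from camera to tool coordinates, whose origin is the TCP and whose axes are the tool frame's). Camera axes: x right, y up, looking along -z (the intrinsics and any distortion apply to the point x, -y, -z); pixel columns grow to the right and rows downward; lengths in mm; the calibration is good to about 2 mm. A picture is of the moment at which its call begins: read the wrist's pose just before it. calibration takes no time and is no camera call.
- env.job_done(): hands the job in, once; it reports no verdict.
The state is a dict: "time": time; "joint_positions": joint angles; "qd": joint speeds; "joint_efforts": joint torques, N m; "ee_pos": TCP position; "orientation": TCP orientation; "contact_force": force on the tool from outside, world axes, zero at the start; "moment": the same for the moment, N m; "opening": finger opening in mm.
Only numpy, scipy, OpenCV 4.12 (cv2) and the standard library are available. Lean on these libraries where they do the work, as an engineer would, in place of code of your own. Each camera call takes 0.05 s, during which the arm holds its last target.

## Task

The two wheels of the vacuum cleaner have slid under the low slatted shelf, out of reach. Slide the flat scoop in under the shelf lip until both wheels have ridden fully up onto its pan, draw them out on it, and set the loaded scoop down level in the middle of the striped mat with both wheels lying flat, well inside the pan. Let go of it, and leave the other things on the bench where they are.

Things in the scene. Friction and masses are not known exactly. Their poses are not given: they have to be found in the camera images.
- scoop: flat aluminium scoop with a level wooden handle, 160 g, loose, standing flat on the bench. Origin: middle of the pan, underside; x to the open front lip, -x along the handle, z up. Pan floor 90 (x) x 172 mm, 2 mm thick (1.5 mm at the lip). Side walls to z = 22 mm, from x = -43 to +19 mm, 164 mm clear between; rear wall to z = 28 mm, x = -45 to -41 mm. The front has no wall.
- scoop_grip (a point): point to grip on the handle: 80 mm behind the pan's middle, 36 mm above the scoop's underside. The handle is a bar 20 mm wide (y), z = 21 to 47 mm, x = -45 to -145 mm, with a small foot under its far end (x = -131 to -143 mm). Pinch its width from above, fingers closing along the scoop's y; axes as the scoop.
- scoop_lip (a point): middle of the scoop's front lip, on the underside (45 mm ahead of the pan's middle).
- shelf: low slatted steel shelf, fixed, 150 mm deep, 306 wide, top at 62 mm. Origin: on the bench below the middle of the front lip; x points in under the shelf, away from the robot; z up. Below the lip 52 mm is free, below the slats (6 mm wide, 30 mm apart, along x) 54 mm; 290 mm clear between the end legs.
- shelf_stop (a point): middle of the front face of the shelf's back stop, on the bench, at shelf x = 100 mm: an upright strip 30 mm high right across under the shelf; things pushed inwards come to rest against it. With the scoop's lip almost at the stop both wheels are fully on the pan; it takes a brief 5 to 25 N as they ride up.
- wheel_a: appliance wheel lying flat, rounded black rubber tread and grey hub, 60 mm across, 24 mm thick, about 50 g; origin: centre of its underside. The tread curves under from its widest at 12 mm height to a flat face 28 mm across: a thin lip can ride under it once the wheel is against a stop. It slides, does not roll. The one more to the robot's right; starts wholly under the shelf.
- wheel_b: appliance wheel lying flat, rounded black rubber tread and grey hub, 60 mm across, 24 mm thick, about 50 g; origin: centre of its underside. The tread curves under from its widest at 12 mm height to a flat face 28 mm across: a thin lip can ride under it once the wheel is against a stop. It slides, does not roll. The one more to the robot's left, its centre 66 to 77 mm from the other's along the shelf; both fit side by side into the scoop together.
- mat: striped woven mat, fixed, 300 mm (x) by 240 mm (y), 3 mm thick; origin: its centre, on the bench.
- mat_center (a point): centre of the mat's upper face.
- cup: white paper cup, 72 mm across and 90 mm high, open top, standing to the robot's right, nearer than the mat; a bystander; origin: centre of its underside.
- multimeter: yellow multimeter, 140 x 75 x 37 mm, a bystander beyond the scoop; origin: centre of its underside.
- screwdriver: screwdriver, 190 mm long, about 30 mm high, lying on the bench between the mat and the way in under the shelf, pointing away from the robot; origin about its middle; a bystander.
- pliers: orange-handled pliers, about 150 x 65 mm and 14 mm high, lying flat near the robot on its left; a bystander; origin: underside, near the pivot.
Things that resemble listed ones, but are neither listed nor needed, are in the scene too. Leave any green or white look-alike of the wheel_a alone. What is shaped like the wheel_b but red is not meant.

How it is judged (in metres and radians):
On the way:
1. both wheels ride on the scoop's pan while still under the shelf (x of wheel_a in the frame of scoop between -0.045 and 0.038 m and y of wheel_a in the frame of scoop between -0.075 and 0.075 m and z of wheel_a in the frame of scoop between -0.002 and 0.012 m and x of wheel_b in the frame of scoop between -0.045 and 0.038 m and y of wheel_b in the frame of scoop between -0.075 and 0.075 m and z of wheel_b in the frame of scoop between -0.002 and 0.012 m and x of wheel_a in the frame of shelf between 0.03 and 0.1 m and z of each of wheel_a, wheel_b in the frame of shelf below 0.04 m and x of wheel_b in the frame of shelf between 0.03 and 0.1 m), for 0.1 s.
At the end, for the whole second after the job is handed in: The scoop stands level (within 0.1 rad) and still on the mat, the middle of its pan within 60 mm of the mat's centre, and both wheels lie flat (within 0.2 rad) and still inside the pan, their centres between the rear wall and 38 mm ahead of the pan's middle and within 75 mm of its centre line (x of wheel_a in the frame of scoop between -0.045 and 0.038 m and y of wheel_a in the frame of scoop between -0.075 and 0.075 m and z of wheel_a in the frame of scoop between -0.002 and 0.012 m and x of wheel_b in the frame of scoop between -0.045 and 0.038 m and y of wheel_b in the frame of scoop between -0.075 and 0.075 m and z of wheel_b in the frame of scoop between -0.002 and 0.012 m and angle between each of wheel_a, wheel_b's own z axis and vertical below 0.2 rad and angle between scoop's own z axis and vertical below 0.1 rad and horizontal distance between scoop and mat_center below 0.06 m and height (world z) of scoop below 0.012 m and linear speed of each of scoop, wheel_a, wheel_b below 0.02 m/s); the robot touches nothing.
It fails at once if a bystander (cup, multimeter, screwdriver or pliers) is shifted by more than 40 mm or the cup is tipped over (distance of any of cup, multimeter, screwdriver, pliers from where it was at the start of the episode above 0.04 m or angle between cup's own z axis and vertical above 0.5 rad).
It also fails if it takes over 59 s, if anything falls off the work surface, if the arm or the gripper's body presses on something with over 40 N, if the wrist force passes 120 N, or if a joint passes its speed limit or range.

## Working session

There is one attempt and no reset: what is moved stays moved. The work goes in short steps, Python scripts to look and compute and a tool call to move; the robot and the scene stay as the last step left them, time stands still between calls to the robot, and variables do not carry over. Pictures are saved under pics/ and viewed, and the job is handed in when it is done.

Besides the shell and the picture viewer there is one more tool, called after "Request:" as name([rows], argument=value, ...), one row to a line, values as JSON. step_arm: Moves the arm, as the interface text tells. Its arguments: {"type":"object","properties":{"commands":{"type":"array"},"grip_force":{"type":"number"}},"required":["commands"]}

```bash
ls; mkdir -p pics
python3 - <<'E'
from plant import env
import cv2, numpy as np
s=env.state(); print(s['time'],s['ee_pos'],s['orientation'],s['opening'])
for n in ['scene','side']:
    p,d=env.capture(n); cv2.imwrite(f'pics/{n}0.png',p[:,:,::-1]); np.save(f'pics/{n}0.npy',d)
    c=env.calibration(n); print(n,{k:np.round(v,3).tolist() for k,v in c.items()})
p,d=env.capture('wrist'); cv2.imwrite(f'pics/wrist0.png',p[:,:,::-1]); np.save('pics/wrist0.npy',d)
print({k:np.round(v,3).tolist() for k,v in env.calibration('wrist').items()})
print(env.state()['time'])
E
```

```text
pics
0.0 [5.49779651e+02 6.02927524e-02 3.02214965e+02] [-1.67974333  1.56970685  3.03268207] 93.13718798488446
scene {'mtx': [[505.156, 0.0, 285.096], [0.0, 505.156, 216.246], [0.0, 0.0, 1.0]], 'extrinsics': [[0.01, -0.818, 0.575, 1352.339], [1.0, 0.009, -0.005, -26.276], [-0.002, 0.575, 0.818, 1204.363], [0.0, 0.0, 0.0, 1.0]]}
side {'mtx': [[462.413, 0.0, 278.855], [0.0, 462.413, 205.445], [0.0, 0.0, 1.0]], 'extrinsics': [[0.99, 0.107, -0.092, 439.947], [-0.141, 0.709, -0.691, -1030.555], [-0.008, 0.697, 0.717, 1129.64], [0.0, 0.0, 0.0, 1.0]]}
{'mtx': [[376.133, 0.0, 283.924], [0.0, 376.133, 206.117], [0.0, 0.0, 1.0]], 'mount': [[0.001, 0.263, -0.965, -82.944], [1.0, 0.0, 0.001, -0.059], [0.0, -0.965, -0.263, -72.279], [0.0, 0.0, 0.0, 1.0]]}
0.15
```

View pics/scene0.png

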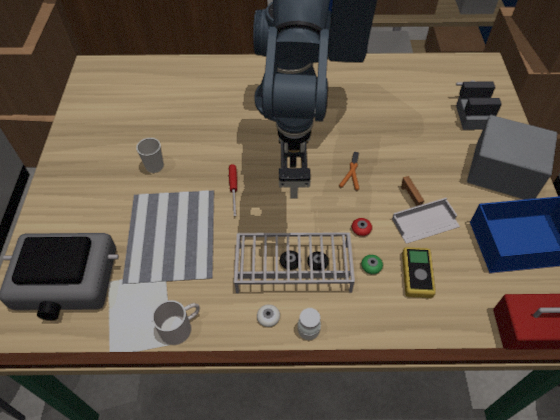

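View pics/side0.png

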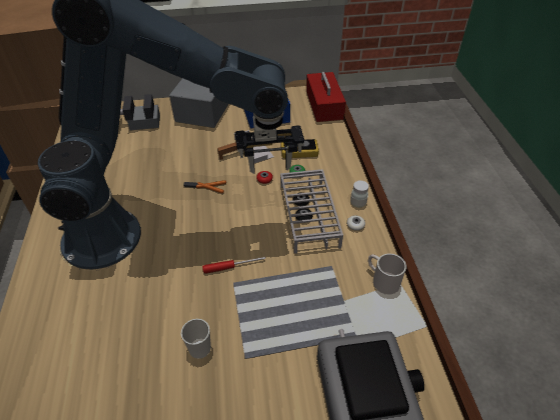

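View pics/wrist0.png

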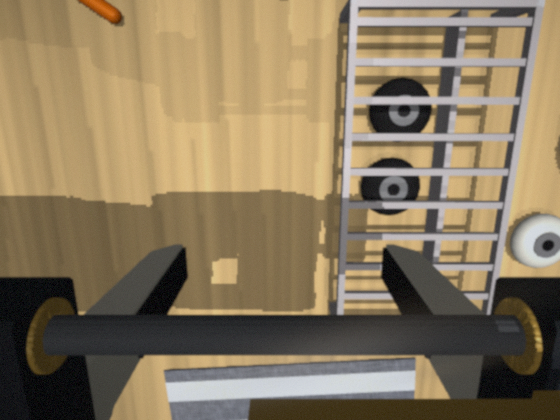

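The scene view (robot at the top) shows:
- Two black wheels under the shelf, at (289,260) and (318,261). They are the only black ones, so they are the pair meant. The red (362,227), green (372,264) and white (268,315) wheels are look-alikes.
- The scoop pan at (425,220), with its handle at (412,190).
- The mat at (172,236), the screwdriver at (234,190), the cup at (150,155) and the multimeter at (419,272).

Next I'll enlarge the scoop and shelf.

```bash
cat > h.py <<'E'
import numpy as np, cv2
from plant import env
def ray(n,u,v,z):
    c=env.calibration(n);K=np.array(c['mtx']);T=np.array(c['extrinsics'])
    d=T[:3,:3]@np.array([(u-K[0,2])/K[0,0],-(v-K[1,2])/K[1,1],-1]);o=T[:3,3]
    return o+d*(z-o[2])/d[2]
def proj(n,P):
    c=env.calibration(n);K=np.array(c['mtx']);T=np.array(c['extrinsics'])
    p=T[:3,:3].T@(np.asarray(P,float)-T[:3,3]); return np.array([K[0,0]*p[0]/-p[2]+K[0,2],K[1,1]*-p[1]/-p[2]+K[1,2]])
def cloud(n,d):
    c=env.calibration(n);K=np.array(c['mtx']);T=np.array(c['extrinsics'])
    v,u=np.mgrid[:d.shape[0],:d.shape[1]]
    p=np.stack([(u-K[0,2])/K[0,0]*d,-(v-K[1,2])/K[1,1]*d,-d],-1)
    return p@T[:3,:3].T+T[:3,3]
E
python3 - <<'E'
import cv2
im=cv2.imread('pics/scene0.png')
a=cv2.resize(im[165:255,380:480],(800,720),interpolation=cv2.INTER_CUBIC); a=cv2.resize(a,(660,594)); cv2.imwrite('pics/c1.png',a)
b=cv2.resize(im[220:300,225:365],(784,448),interpolation=cv2.INTER_CUBIC); cv2.imwrite('pics/c2.png',b)
im=cv2.imread('pics/side0.png')
b=cv2.resize(im[160:260,250:370],(720,600),interpolation=cv2.INTER_CUBIC); cv2.imwrite('pics/c3.png',b)
E
```

```text
(no output)
```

View pics/c1.png

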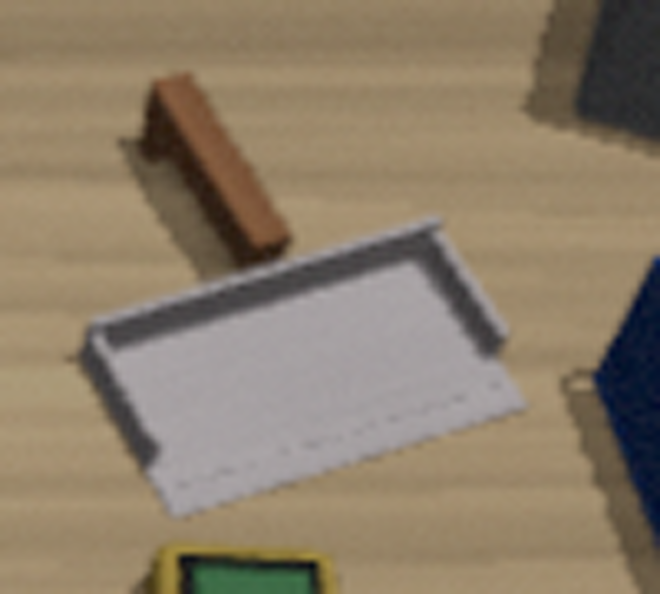

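View pics/c2.png

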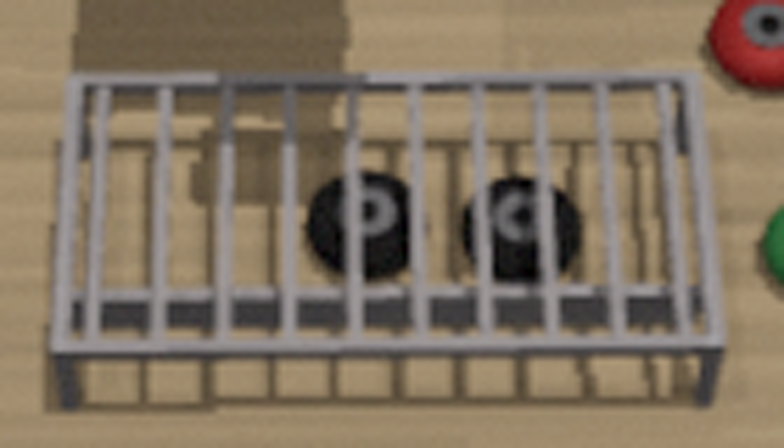

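View pics/c3.png

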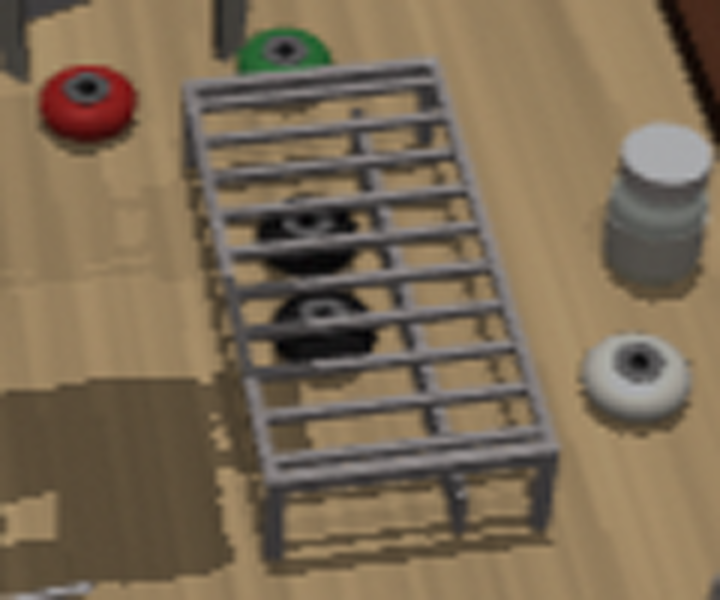

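Run:
```python
from h import *
r=lambda n,u,v,z:np.round(ray(n,u,v,z)[:2],1)
c1=lambda x,y,z:ray('scene',380+(x+.5)/6.6-.5,165+(y+.5)/6.6-.5,z)
c2=lambda x,y,z:ray('scene',225+(x+.5)/5.6-.5,220+(y+.5)/5.6-.5,z)
c3=lambda x,y,z:ray('side',250+(x+.5)/6-.5,160+(y+.5)/6-.5,z)
print('lip');A=c1(175,517,1.5);B=c1(525,408,1.5);print(A,B,np.linalg.norm(A-B))
print('rear');C=c1(90,328,28);D=c1(438,218,28);print(C,D,np.linalg.norm(C-D))
print('handle');print(c1(172,76,47),c1(265,245,47))
print('shelf');
for q in [(68,72),(702,72),(52,352),(724,352)]: print(c2(*q,62))
for q in [(185,82),(435,62),(268,478),(552,450)]: print('side',c3(*q,62))
print('stop top front', c2(75,288,30),c2(700,288,30))
print('wheels',c2(370,211,24),c2(520,215,24),'side',c3(308,222,24),c3(325,312,24))
d=np.load('pics/scene0.npy');P=cloud('scene',d)
im=cv2.imread('pics/scene0.png');hsv=cv2.cvtColor(im,cv2.COLOR_BGR2HSV)
# scoop pts
sub=P[165:260,380:480].reshape(-1,3)
m=(sub[:,2]>38)&(sub[:,2]<52)&(sub[:,1]<400)
h=sub[m];print('handle pts',len(h),h.mean(0),h.min(0),h.max(0))
# black blobs
reg=np.zeros(im.shape[:2],bool);reg[225:290,235:355]=1
blk=reg&(im.max(2)<60)&(P[:,:,2]>14)&(P[:,:,2]<32)
n,l,s,c=cv2.connectedComponentsWithStats(blk.astype(np.uint8))
for i in range(n):
  if s[i,4]>30: q=P[l==i];print(s[i],c[i],q.mean(0),q.min(0),q.max(0))
sh=P[225:300,230:360].reshape(-1,3);q=sh[(sh[:,2]>57)&(sh[:,2]<70)];print('shelf',q.min(0),q.max(0),q.mean(0)); print(cv2.minAreaRect(q[:,:2].astype(np.float32)))
# mat corners
for u,v in [(131,192),(214,191),(126,282),(212,280)]: print('mat',ray('scene',u,v,3))
for u,v in [(232,166),(236,215)]:print('sd',ray('scene',u,v,10))
print('cup',ray('scene',150,146,90),'pliers',ray('scene',350,172,5),'mm',ray('scene',419,272,37),'corner',ray('scene',406,250,37),ray('scene',430,249,37))
```

```text
lip
[601.47662808 318.94963191   1.5       ] [547.44695055 479.27381249   1.5       ] 169.18347712784265
rear
[521.40966017 288.87755417  28.        ] [463.5836729  450.79051176  28.        ] 171.92920240416893
handle
[396.62660525 339.13997193  47.        ] [491.70959401 365.39821876  47.        ]
shelf
[ 600.71180058 -151.26016598   62.        ]
[604.22111832 154.83156866  62.        ]
[ 752.09928904 -151.72071848   62.        ]
[755.51307318 152.03239773  62.        ]
side [604.33212082 151.73593393  62.        ]
side [750.05630377 147.15835845  62.        ]
side [ 602.97746165 -148.33309601   62.        ]
side [ 747.81652217 -151.34655022   62.        ]
stop top front [ 701.59168748 -146.00677017   30.        ] [704.91839627 148.7101317   30.        ]
wheels [657.63608915  -6.06556071  24.        ] [660.68678152  66.20455513  24.        ] side [662.07027195  65.97526374  24.        ] [659.10348905  -4.54557665  24.        ]
handle pts 275 [489.77343663 350.81475518  43.76317112] [391.89607897 308.77411164  38.00330119] [677.10455309 379.60242405  51.94569475]
[     0      0    56
[... 915 characters left out ...]
82] [755.16649804 154.81183283  68.65473168] [680.85617005   2.4022815   60.53138144]
((678.4957275390625, 1.6329498291015625), (306.020751953125, 154.9776611328125), 89.52716827392578)
mat [ 412.51731755 -482.67959129    3.        ]
mat [ 411.61707524 -232.94127467    3.        ]
mat [ 716.53361994 -445.83938761    3.        ]
mat [ 713.12096942 -216.99594217    3.        ]
sd [ 319.16286578 -182.7194042    10.        ]
sd [ 506.01519795 -161.77449402   10.        ]
cup [ 306.75420987 -421.53686244   90.        ] pliers [343.56338387 182.85270368   5.        ] mm [713.75137005 329.26236485  37.        ] corner [646.14619839 305.17666348  37.        ] [643.73478905 370.42534105  37.        ]
```

The measurements agree with the given sizes: lip 169 mm against 172, rear wall 172, shelf 306 × 155, wheel spacing 71.

| Item | Measured pose |
|---|---|
| Scoop | (533, 384), yaw ≈ 0.335 |
| Scoop grip | (457, 358) |
| Shelf front | x ≈ 602.5, stop ≈ 702.5 |
| Wheels | y ≈ -5 and +66 |
| Mat centre | ≈ (563, -344) |

Next I move above the handle. Tool y now points along world +x, and tool z along -y.

Request:
step_arm([
  {"dx": 0.3,"dy": -0.25,"dz": -1,"hand": -1},
  {"dx": 0.3,"dy": -0.25,"dz": -1},
  {"dx": 0.3,"dy": -0.25,"dz": -1},
  {"dx": 0.3,"dy": -0.25,"dz": -1},
  {"dx": 0.3,"dy": -0.25,"dz": -1},
  {"dx": 0.3,"dy": -0.25,"dz": -1},
  {"dx": 0.3,"dy": -0.25,"dz": -1},
  {"dx": 0.3,"dy": -0.25,"dz": -1},
  {"dx": 0.3,"dy": -0.25,"dz": -1},
  {"dx": 0.3,"dy": -0.25,"dz": -1},
])

```text
invalid input
```

Request:
step_arm([
  {"dx": 0.3,"dy": -0.25,"dz": -1},
  {"dx": 0.3,"dy": -0.25,"dz": -0.9},
  {"roll": 1},
  {"roll": 1},
  {"roll": 1},
  {"roll": 1},
  {"roll": 1},
  {"roll": 1},
  {"roll": 1},
  {"roll": 1},
])

```text
invalid input
```

Request:
step_arm([
  {"roll": 0.85},
  {"dx": 0},
  {"dx": 0},
])

```text
invalid input
```

```bash
cat >> h.py <<'E'
from scipy.spatial.transform import Rotation as Ro
def tool():
    s=env.state(); R=Ro.from_euler('xyz',s['orientation']).as_matrix(); return np.array(s['ee_pos']),R,s
def wray(u,v,z,p,R):
    c=env.calibration('wrist');K=np.array(c['mtx']);M=np.array(c['mount'])
    d=R@M[:3,:3]@np.array([(u-K[0,2])/K[0,0],-(v-K[1,2])/K[1,1],-1]);o=R@M[:3,3]+p
    return o+d*(z-o[2])/d[2]
def wproj(P,p,R):
    c=env.calibration('wrist');K=np.array(c['mtx']);M=np.array(c['mount'])
    q=M[:3,:3].T@(R.T@(np.asarray(P,float)-p)-M[:3,3]); return np.array([K[0,0]*q[0]/-q[2]+K[0,2],K[1,1]*-q[1]/-q[2]+K[1,2]])
def rep():
    p,R,s=tool(); print('t',round(s['time'],2),'p',p.round(1),'y',R[:,1].round(3),'x',R[:,0].round(3),'F',np.round(s['contact_force'],1),'open',round(s['opening'],1),'q',np.round(s['joint_positions'],2)); return p,R
E
python3 - <<'E'
from h import *
p,R=rep(); im,d=env.capture('wrist'); cv2.imwrite('pics/w1.png',im[:,:,::-1]); np.save('pics/w1.npy',d)
E
```

```text
t 0.15 p [5.498e+02 1.000e-01 3.023e+02] y [ 1.     0.    -0.001] x [-0.001  0.    -1.   ] F [ 0.   0.1 -0.1] open 93.0 q [-0.08  0.35  1.65 -0.    1.14 -0.08]
```

View pics/w1.png

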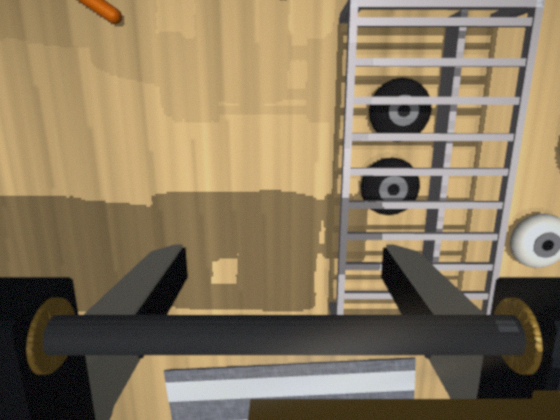

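The calls were refused, probably because every row needs all the fields. The wrist view is unchanged (wheels at (400,108) and (391,187)), and it confirms the tool axes.

Request:
step_arm([
  {"dx": 0.3,"dy": -0.25,"dz": -1,"roll": 0,"hand": -1},
  {"dx": 0.3,"dy": -0.25,"dz": -1,"roll": 0,"hand": -1},
  {"dx": 0.3,"dy": -0.25,"dz": -1,"roll": 0,"hand": -1},
  {"dx": 0.3,"dy": -0.25,"dz": -1,"roll": 0,"hand": -1},
  {"dx": 0.3,"dy": -0.25,"dz": -1,"roll": 0,"hand": -1},
  {"dx": 0.3,"dy": -0.25,"dz": -1,"roll": 0,"hand": -1},
  {"dx": 0.3,"dy": -0.25,"dz": -1,"roll": 0,"hand": -1},
  {"dx": 0.3,"dy": -0.25,"dz": -1,"roll": 0,"hand": -1},
  {"dx": 0.3,"dy": -0.25,"dz": -1,"roll": 0,"hand": -1},
  {"dx": 0.3,"dy": -0.25,"dz": -1,"roll": 0,"hand": -1},
], grip_force=50)

```text
time: 1.45
ee_pos: [474.6, 301.0, 212.3]
orientation: [-1.114, 1.571, -2.685]
contact_force: [0.4, 0.2, -0.6]
opening: 93.2
```

Request:
step_arm([
  {"dx": 0.3,"dy": -0.25,"dz": -1,"roll": 0,"hand": -1},
  {"dx": 0.3,"dy": -0.25,"dz": -0.9,"roll": 0,"hand": -1},
  {"dx": 0,"dy": 0,"dz": 0,"roll": 1,"hand": -1},
  {"dx": 0,"dy": 0,"dz": 0,"roll": 1,"hand": -1},
  {"dx": 0,"dy": 0,"dz": 0,"roll": 1,"hand": -1},
  {"dx": 0,"dy": 0,"dz": 0,"roll": 1,"hand": -1},
  {"dx": 0,"dy": 0,"dz": 0,"roll": 1,"hand": -1},
  {"dx": 0,"dy": 0,"dz": 0,"roll": 1,"hand": -1},
  {"dx": 0,"dy": 0,"dz": 0,"roll": 1,"hand": -1},
  {"dx": 0,"dy": 0,"dz": 0,"roll": 1,"hand": -1},
])

```text
time: 2.7
ee_pos: [459.9, 357.0, 194.6]
orientation: [0.009, 1.57, -2.684]
contact_force: [0.0, -0.0, 0.2]
opening: 92.7
```

Request:
step_arm([
  {"dx": 0,"dy": 0,"dz": 0,"roll": 0.85,"hand": -1},
  {"dx": 0,"dy": 0,"dz": 0,"roll": 0,"hand": -1},
  {"dx": 0,"dy": 0,"dz": 0,"roll": 0,"hand": -1},
])

```text
time: 3.08
ee_pos: [460.0, 357.0, 194.7]
orientation: [0.521, 1.571, -2.283]
contact_force: [0.4, 0.2, -0.3]
opening: 92.8
```

Run:
```python
from h import *
p,R=rep(); im,d=env.capture('wrist'); cv2.imwrite('pics/w2.png',im[:,:,::-1]); np.save('pics/w2.npy',d)
```

```text
t 3.08 p [460.  357.  194.7] y [ 0.331 -0.943  0.   ] x [-0. -0. -1.] F [ 0.4  0.2 -0.3] open 92.8 q [ 0.58  0.54  1.66 -0.    0.95  1.81]
```

View pics/w2.png

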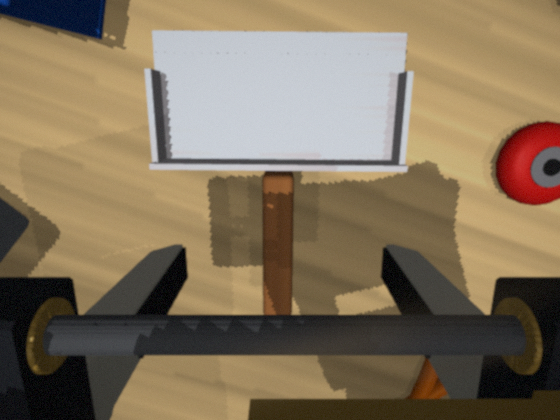

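The wrist view shows the scoop square to the gripper: pan at (280,100), handle at u 263–293, rear wall near row 167. I'll check the offset.

Run:
```python
from h import *
p,R,s=tool()
f=lambda u,v,z:(R.T@(wray(u,v,z,p,R)-p)).round(1)
print('handle L/R (tool)',f(263,250,47),f(293,250,47),f(264,180,47),f(292,180,47))
print('rear wall',f(150,169,28),f(408,171,28)); print('lip',f(152,31,1.5),f(407,33,1.5))
```

```text
handle L/R (tool) [147.7 -13.4  20.2] [147.7   6.3  20.2] [147.7 -12.  -26.6] [147.7   5.4 -26.6]
rear wall [166.7 -89.4 -30.3] [166.7  83.6 -28.9]
lip [ 193.1  -88.7 -119.8] [ 193.1   83.5 -118.5]
```

Request:
step_arm([
  {"dx": 0.5,"dy": -0.1,"dz": 0.19,"roll": 0,"hand": -1},
  {"dx": 0.6,"dy": 0,"dz": 0,"roll": 0,"hand": -1},
  {"dx": 0.6,"dy": 0,"dz": 0,"roll": 0,"hand": -1},
  {"dx": 0.6,"dy": 0,"dz": 0,"roll": 0,"hand": -1},
  {"dx": 0.5,"dy": 0,"dz": 0,"roll": 0,"hand": -1},
  {"dx": 0.3,"dy": 0,"dz": 0,"roll": 0,"hand": -1},
  {"dx": 0,"dy": 0,"dz": 0,"roll": 0,"hand": 1},
  {"dx": 0,"dy": 0,"dz": 0,"roll": 0,"hand": 1},
  {"dx": 0,"dy": 0,"dz": 0,"roll": 0,"hand": 1},
  {"dx": 0,"dy": 0,"dz": 0,"roll": 0,"hand": 1},
], grip_force=50)

```text
time: 4.38
ee_pos: [453.7, 358.1, 102.1]
orientation: [-2.862, 1.57, 0.615]
contact_force: [-0.4, 0.7, 0.9]
opening: 57.7
```

Request:
step_arm([
  {"dx": 0,"dy": 0,"dz": 0,"roll": 0,"hand": 1},
  {"dx": 0,"dy": 0,"dz": 0,"roll": 0,"hand": 1},
  {"dx": 0,"dy": 0,"dz": 0,"roll": 0,"hand": 1},
  {"dx": 0,"dy": 0,"dz": 0,"roll": 0,"hand": 1},
])

```text
time: 4.88
ee_pos: [453.6, 358.0, 101.7]
orientation: [-1.442, 1.571, 2.035]
contact_force: [-0.4, 0.3, 0.9]
opening: 19.4
```

Run:
```python
from h import *
p,R=rep(); im,d=env.capture('wrist'); cv2.imwrite('pics/w3.png',im[:,:,::-1])
```

```text
t 4.88 p [453.6 358.  101.7] y [ 0.329 -0.944 -0.   ] x [-0.  0. -1.] F [-0.4  0.3  0.9] open 19.4 q [0.59 0.67 1.71 0.   0.76 1.82]
```

View pics/w3.png

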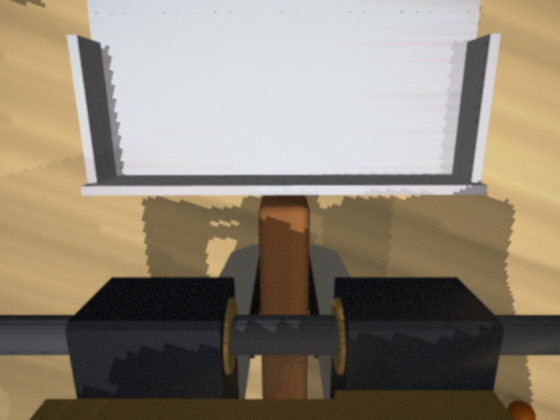

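Gripped at a 19.4 mm opening, with the handle (20 mm) between the pads and the rear wall level near row 190. Now I lift 60 mm, turn to the shelf heading and carry it across to y ≈ 32.

Request:
step_arm([
  {"dx": -0.5,"dy": 0,"dz": 0,"roll": 0,"hand": 1},
  {"dx": -0.75,"dy": 0,"dz": 0,"roll": 0,"hand": 1},
  {"dx": -0.75,"dy": 0,"dz": 0,"roll": 0,"hand": 1},
  {"dx": 0,"dy": 0,"dz": 0,"roll": 0.82,"hand": 1},
  {"dx": 0,"dy": 0,"dz": 0,"roll": 0.82,"hand": 1},
  {"dx": 0,"dy": 0,"dz": 0,"roll": 0.82,"hand": 1},
  {"dx": 0,"dy": 0.6,"dz": 0,"roll": 0,"hand": 1},
  {"dx": 0,"dy": 0.9,"dz": 0,"roll": 0,"hand": 1},
  {"dx": 0,"dy": 0.9,"dz": 0,"roll": 0,"hand": 1},
  {"dx": 0,"dy": 0.9,"dz": 0,"roll": 0,"hand": 1},
])

```text
time: 6.18
ee_pos: [452.5, 257.1, 162.1]
orientation: [1.608, 1.571, -1.539]
contact_force: [-0.1, -0.3, -1.5]
opening: 19.6
```

Request:
step_arm([
  {"dx": 0,"dy": 0.9,"dz": 0,"roll": 0,"hand": 1},
  {"dx": 0,"dy": 0.9,"dz": 0,"roll": 0,"hand": 1},
  {"dx": 0,"dy": 0.9,"dz": 0,"roll": 0,"hand": 1},
  {"dx": 0,"dy": 0.9,"dz": 0,"roll": 0,"hand": 1},
  {"dx": 0,"dy": 0.9,"dz": 0,"roll": 0,"hand": 1},
  {"dx": 0,"dy": 0.9,"dz": 0,"roll": 0,"hand": 1},
  {"dx": 0,"dy": 0.9,"dz": 0,"roll": 0,"hand": 1},
  {"dx": 0,"dy": 0.9,"dz": 0,"roll": 0,"hand": 1},
  {"dx": 0,"dy": 0.4,"dz": 0,"roll": 0,"hand": 1},
  {"dx": 0,"dy": 0,"dz": 0,"roll": 0,"hand": 1},
])

```text
time: 7.42
ee_pos: [450.7, 30.5, 162.0]
orientation: [-3.074, 1.571, 0.059]
contact_force: [-0.7, 0.2, -2.1]
opening: 19.6
```

Run:
```python
from h import *
print('red',ray('scene',362,226,20))
p,R=rep(); im,d=env.capture('wrist'); cv2.imwrite('pics/w4.png',im[:,:,::-1])
im,d=env.capture('side'); cv2.imwrite('pics/s4.png',im[:,:,::-1])
f=lambda u,v,z:(R.T@(wray(u,v,z,p,R)-p)).round(1)
```

```text
red [555.33253683 197.39364097  20.        ]
t 7.42 p [450.7  30.5 162. ] y [-0.009 -1.    -0.   ] x [ 0.  0. -1.] F [-0.7  0.2 -2.1] open 19.6 q [-0.04  0.39  2.02  0.    0.73  1.54]
```

View pics/w4.png

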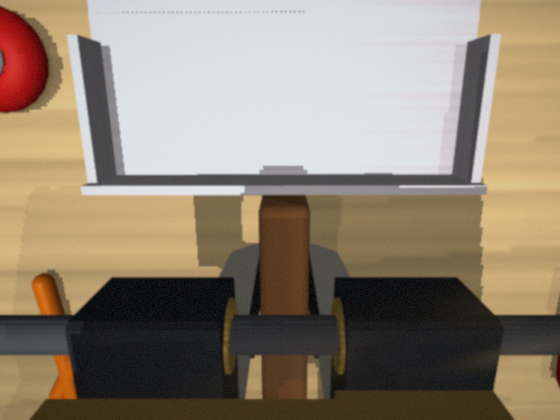

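View pics/s4.png

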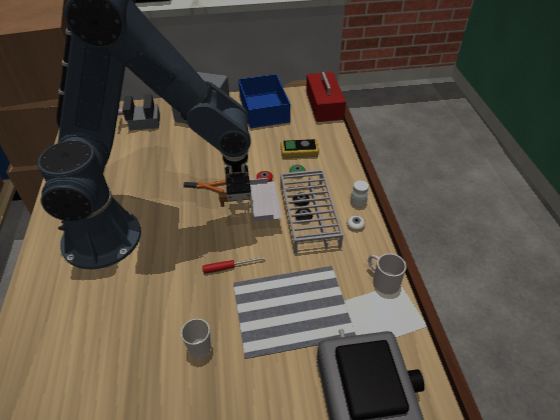

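The wrist view shows no droop: the rear wall is at row 190, the same as before the lift. The side view shows the scoop in front of the shelf, clear of the red wheel. Lowering to the bench.

Request:
step_arm([
  {"dx": 0.6,"dy": -0.05,"dz": 0,"roll": 0,"hand": 1},
  {"dx": 0.6,"dy": 0,"dz": 0,"roll": 0,"hand": 1},
  {"dx": 0.5,"dy": 0,"dz": 0,"roll": 0,"hand": 1},
  {"dx": 0.25,"dy": 0,"dz": 0,"roll": 0,"hand": 1},
  {"dx": 0.06,"dy": 0,"dz": 0,"roll": 0,"hand": 1},
  {"dx": 0,"dy": 0,"dz": 0,"roll": 0,"hand": 1},
  {"dx": 0,"dy": 0,"dz": 0,"roll": 0,"hand": 1},
])

```text
time: 8.4
ee_pos: [451.1, 32.6, 101.7]
orientation: [-3.101, 1.57, 0.032]
contact_force: [-0.5, 0.6, 0.9]
opening: 19.6
```

Request:
step_arm([
  {"dx": 0.04,"dy": 0,"dz": -0.3,"roll": 0,"hand": 1},
  {"dx": 0,"dy": 0,"dz": -0.4,"roll": 0,"hand": 1},
  {"dx": 0,"dy": 0,"dz": -0.4,"roll": 0,"hand": 1},
  {"dx": 0,"dy": 0,"dz": -0.3,"roll": 0,"hand": 1},
  {"dx": 0,"dy": 0,"dz": -0.3,"roll": 0,"hand": 1},
  {"dx": 0,"dy": 0,"dz": -0.3,"roll": 0,"hand": 1},
  {"dx": 0,"dy": 0,"dz": 0,"roll": 0,"hand": 1},
])

```text
time: 9.28
ee_pos: [511.2, 32.0, 100.6]
orientation: [-0.003, 1.57, 3.13]
contact_force: [-3.6, 0.5, 7.1]
opening: 19.7
```

Run:
```python
from h import *
p,R=rep(); 
for n in ['scene','side']:
  im,d=env.capture(n); cv2.imwrite(f'pics/{n}5.png',im[:,:,::-1]); np.save(f'pics/{n}5.npy',d)
a=cv2.resize(cv2.imread('pics/scene5.png')[170:300,225:365],(640,594),interpolation=cv2.INTER_CUBIC)
cv2.imwrite('pics/c5.png',a)
```

```text
t 9.28 p [511.2  32.  100.6] y [-0.008 -1.    -0.   ] x [-0.  0. -1.] F [-3.6  0.5  7.1] open 19.7 q [-0.03  0.59  1.88 -0.    0.67  1.55]
```

View pics/c5.png

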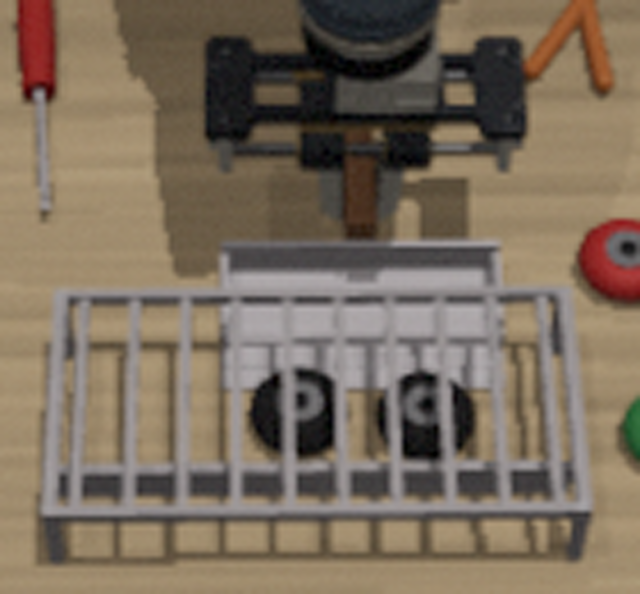

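The crop shows the pan centred on the two wheels: pan edges at u 222–500, hubs at (300,403) and (424,403). Pushing on toward the stop.

Request:
step_arm([
  {"dx": 0,"dy": 0,"dz": -0.25,"roll": 0,"hand": 1},
  {"dx": 0,"dy": 0,"dz": -0.25,"roll": 0,"hand": 1},
  {"dx": 0,"dy": 0,"dz": -0.25,"roll": 0,"hand": 1},
  {"dx": 0,"dy": 0,"dz": -0.25,"roll": 0,"hand": 1},
  {"dx": 0,"dy": 0,"dz": -0.25,"roll": 0,"hand": 1},
  {"dx": 0,"dy": 0,"dz": -0.25,"roll": 0,"hand": 1},
  {"dx": 0,"dy": 0,"dz": 0,"roll": 0,"hand": 1},
])

```text
time: 10.25
ee_pos: [554.9, 31.7, 100.6]
orientation: [-0.015, 1.567, 3.119]
contact_force: [-12.9, 0.7, 16.4]
opening: 19.7
```

Request:
step_arm([
  {"dx": 0,"dy": 0,"dz": -0.2,"roll": 0,"hand": 1},
  {"dx": 0,"dy": 0,"dz": -0.2,"roll": 0,"hand": 1},
  {"dx": 0,"dy": 0,"dz": -0.15,"roll": 0,"hand": 1},
  {"dx": 0,"dy": 0,"dz": 0,"roll": 0,"hand": 1},
  {"dx": 0,"dy": 0,"dz": 0,"roll": 0,"hand": 1},
])

```text
time: 10.88
ee_pos: [571.2, 31.5, 100.6]
orientation: [-0.01, 1.567, 3.123]
contact_force: [-12.8, 1.1, 15.0]
opening: 19.5
```

Run:
```python
from h import *
p,R=rep(); 
for n in ['scene','side']:
  im,d=env.capture(n); cv2.imwrite(f'pics/{n}6.png',im[:,:,::-1]); np.save(f'pics/{n}6.npy',d)
a=cv2.resize(cv2.imread('pics/scene6.png')[210:300,230:360],(780,540),interpolation=cv2.INTER_CUBIC)
cv2.imwrite('pics/c6.png',a)
a=cv2.resize(cv2.imread('pics/side6.png')[160:260,230:370],(770,550),interpolation=cv2.INTER_CUBIC)
cv2.imwrite('pics/c6s.png',a)
```

```text
t 10.88 p [571.2  31.5 100.6] y [-0.008 -1.    -0.   ] x [-0.004  0.    -1.   ] F [-12.8   1.1  15. ] open 19.5 q [-0.03  0.67  1.72 -0.    0.76  1.55]
```

View pics/c6.png

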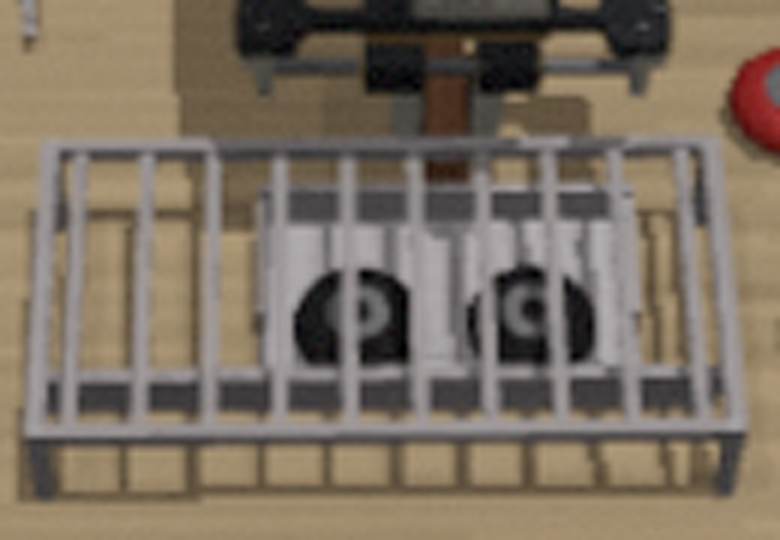

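View pics/c6s.png

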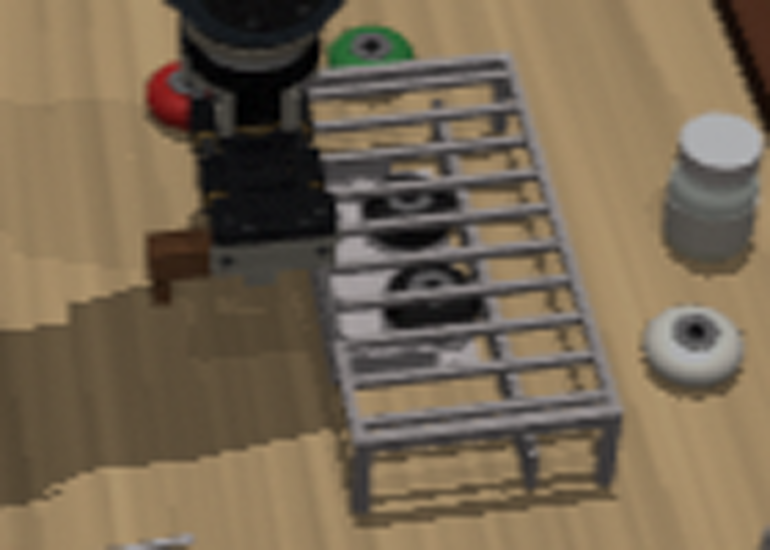

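Run:
```python
from h import *
for x,y in [(365,312),(532,311)]: print(ray('scene',230+x/6-.4,210+y/6-.4,26))
for x,y in [(410,197),(432,285)]: print('s',ray('side',230+x/5.5-.4,160+y/5.5-.4,26))
print('lip',ray('scene',230+440/6,210+368/6,1.5),ray('scene',230+660/6,210+372/6,30))
```

```text
[672.24624164  -6.93396091  26.        ]
[672.57800601  67.74322507  26.        ]
s [673.49281614  67.90151959  26.        ]
s [673.11467675  -7.81136701  26.        ]
lip [688.76335504  27.84731556   1.5       ] [707.57277715 123.1835769   30.        ]
```

Request:
step_arm([
  {"dx": 0,"dy": 0,"dz": -0.1,"roll": 0,"hand": 1},
  {"dx": 0,"dy": 0,"dz": 0,"roll": 0,"hand": 1},
  {"dx": 0,"dy": 0,"dz": 0,"roll": 0,"hand": 1},
])

```text
time: 11.35
ee_pos: [574.0, 31.5, 100.6]
orientation: [-0.004, 1.566, 3.129]
contact_force: [-14.6, 1.5, 16.6]
opening: 19.9
```

Run:
```python
from h import *
p,R=rep(); im,d=env.capture('wrist'); cv2.imwrite('pics/w7.png',im[:,:,::-1]); np.save('pics/w7.npy',d)
```

```text
t 11.35 p [574.   31.5 100.6] y [-0.008 -1.    -0.   ] x [-0.005  0.    -1.   ] F [-14.6   1.5  16.6] open 19.9 q [-0.03  0.67  1.71 -0.    0.76  1.55]
```

View pics/w7.png

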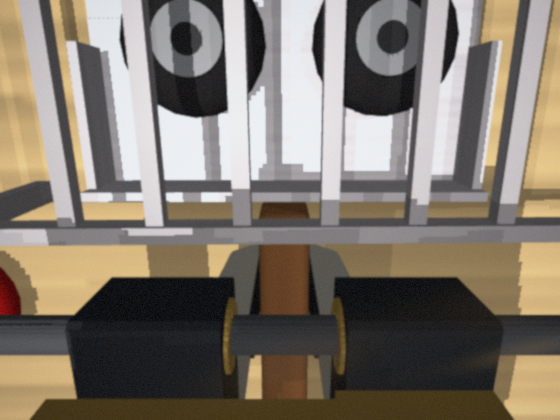

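Run:
```python
from h import *
p,R,s=tool()
print(R[:,0])
print('rear',wray(84,196,28,p,R),wray(486,196,28,p,R))
for z in (24,26): print('wheels',wray(187,38,z,p,R),wray(392,37,z,p,R))
d=np.load('pics/w7.npy');
c=env.calibration('wrist');K=c['mtx']
def dp(u,v):
    M=np.array(c['mount']);q=np.array([(u-K[0][2])/K[0][0],-(v-K[1][2])/K[1][1],-1])*d[v,u]
    return (R@(M[:3,:3]@q+M[:3,3])+p).round(1)
print('depth wheel a-side',[dp(u,v) for u,v in [(365,40),(395,65),(415,40),(391,15)]])
print('wheel b',[dp(u,v) for u,v in [(160,40),(187,65),(210,40),(187,13)]])
print('pan',[dp(u,v) for u,v in [(290,100),(290,150),(280,20)]], 'rear',dp(290,190), dp(200,196))
```

```text
[-4.80712283e-03  6.45092674e-05 -9.99988444e-01]
rear [609.212076   115.74078119  28.        ] [607.81869639 -55.14775228  28.        ]
wheels [671.44113598  68.04131832  24.        ] [671.10951293 -12.00459703  24.        ]
wheels [671.13853363  67.5655478   26.        ] [670.81107753 -11.47456658  26.        ]
depth wheel a-side [array([669.6,  -0.8,  27.4]), array([660.5, -12.8,  28. ]), array([669.4, -19.9,  27.5]), array([678.2, -10.1,  27.8])]
wheel b [array([670.4,  77.8,  27. ]), array([661.2,  68. ,  27.4]), array([670. ,  58.3,  28.4]), array([679.5,  66.5,  27.7])]
pan [array([647.8,  27.6,   2.4]), array([624.9,  27.7,   3.3]), array([681.5,  31.8,   3.3])] rear [610.   28.   23.4] [609.3  65.9  29.9]
```

The depth reads the hub tops level at z ≈ 27.5 all round and the pan floor at ≈ 3. The wheels sit about 18 mm ahead of the pan's middle, 67–70 mm inside the shelf, so both are fully on the pan. Drawing out gently.

Request:
step_arm([
  {"dx": -0.03,"dy": 0,"dz": 0.05,"roll": 0,"hand": 1},
  {"dx": 0,"dy": 0,"dz": 0.1,"roll": 0,"hand": 1},
  {"dx": 0,"dy": 0,"dz": 0.15,"roll": 0,"hand": 1},
  {"dx": 0,"dy": 0,"dz": 0.2,"roll": 0,"hand": 1},
  {"dx": 0,"dy": 0,"dz": 0.25,"roll": 0,"hand": 1},
  {"dx": 0,"dy": 0,"dz": 0.25,"roll": 0,"hand": 1},
  {"dx": 0,"dy": 0,"dz": 0.25,"roll": 0,"hand": 1},
  {"dx": 0,"dy": 0,"dz": 0.25,"roll": 0,"hand": 1},
  {"dx": 0,"dy": 0,"dz": 0.25,"roll": 0,"hand": 1},
  {"dx": 0,"dy": 0,"dz": 0.25,"roll": 0,"hand": 1},
])

```text
time: 12.65
ee_pos: [514.9, 32.0, 101.2]
orientation: [3.045, 1.571, -0.105]
contact_force: [-0.2, 0.2, -2.9]
opening: 19.7
```

Request:
step_arm([
  {"dx": 0,"dy": 0,"dz": 0.25,"roll": 0,"hand": 1},
  {"dx": 0,"dy": 0,"dz": 0.25,"roll": 0,"hand": 1},
  {"dx": 0,"dy": 0,"dz": 0.25,"roll": 0,"hand": 1},
  {"dx": 0,"dy": 0,"dz": 0.25,"roll": 0,"hand": 1},
  {"dx": 0,"dy": 0,"dz": 0.25,"roll": 0,"hand": 1},
  {"dx": 0,"dy": 0,"dz": 0.25,"roll": 0,"hand": 1},
  {"dx": 0,"dy": 0,"dz": 0.25,"roll": 0,"hand": 1},
  {"dx": 0,"dy": 0,"dz": 0.25,"roll": 0,"hand": 1},
  {"dx": 0,"dy": 0,"dz": 0.25,"roll": 0,"hand": 1},
  {"dx": 0,"dy": 0,"dz": 0.2,"roll": 0,"hand": 1},
])

```text
time: 13.9
ee_pos: [441.4, 32.6, 101.2]
orientation: [-0.12, 1.571, 3.013]
contact_force: [-0.0, 0.7, -2.1]
opening: 19.7
```

Request:
step_arm([
  {"dx": 0,"dy": 0,"dz": 0.1,"roll": 0,"hand": 1},
  {"dx": 0,"dy": 0,"dz": 0,"roll": 0,"hand": 1},
])

```text
time: 14.15
ee_pos: [438.9, 32.6, 101.2]
orientation: [3.141, 1.571, -0.009]
contact_force: [0.8, 0.4, -2.5]
opening: 19.5
```

Run:
```python
from h import *
p,R=rep(); im,d=env.capture('wrist'); cv2.imwrite('pics/w8.png',im[:,:,::-1])
```

```text
t 14.15 p [438.9  32.6 101.2] y [-0.008 -1.     0.   ] x [ 0. -0. -1.] F [ 0.8  0.4 -2.5] open 19.5 q [-0.03  0.5   2.07  0.    0.57  1.55]
```

View pics/w8.png

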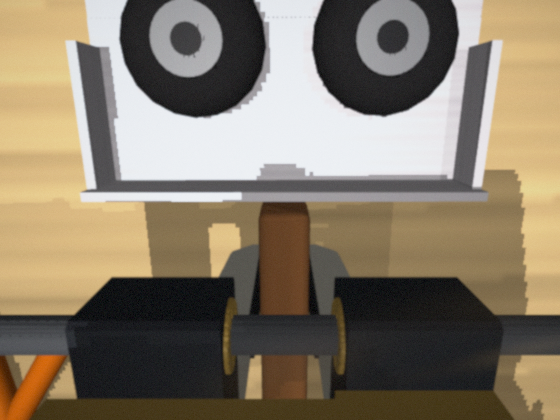

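Both wheels stayed in place, with hubs at (187,38) and (392,37). Lifting 70 mm with a firmer grip.

Request:
step_arm([
  {"dx": 0,"dy": 0,"dz": 0,"roll": 0,"hand": 1},
  {"dx": -0.1,"dy": 0,"dz": 0,"roll": 0,"hand": 1},
  {"dx": -0.2,"dy": 0,"dz": 0,"roll": 0,"hand": 1},
  {"dx": -0.35,"dy": 0,"dz": 0,"roll": 0,"hand": 1},
  {"dx": -0.4,"dy": 0,"dz": 0,"roll": 0,"hand": 1},
  {"dx": -0.4,"dy": 0,"dz": 0,"roll": 0,"hand": 1},
  {"dx": -0.4,"dy": 0,"dz": 0,"roll": 0,"hand": 1},
  {"dx": -0.3,"dy": 0,"dz": 0,"roll": 0,"hand": 1},
  {"dx": -0.15,"dy": 0,"dz": 0,"roll": 0,"hand": 1},
  {"dx": 0,"dy": 0,"dz": 0,"roll": 0,"hand": 1},
], grip_force=60)

```text
time: 15.45
ee_pos: [438.9, 32.6, 170.3]
orientation: [-3.117, 1.57, 0.017]
contact_force: [0.1, 0.9, -2.1]
opening: 19.4
```

Run:
```python
from h import *
p,R=rep(); im,d=env.capture('wrist'); cv2.imwrite('pics/w9.png',im[:,:,::-1])
im,d=env.capture('side'); cv2.imwrite('pics/s9.png',cv2.resize(im[140:280,180:360,::-1],(720,560),interpolation=cv2.INTER_CUBIC))
```

```text
t 15.45 p [438.9  32.6 170.3] y [-0.008 -1.    -0.   ] x [ 0.  0. -1.] F [ 0.1  0.9 -2.1] open 19.4 q [-0.03  0.36  2.04  0.    0.74  1.55]
```

View pics/w9.png

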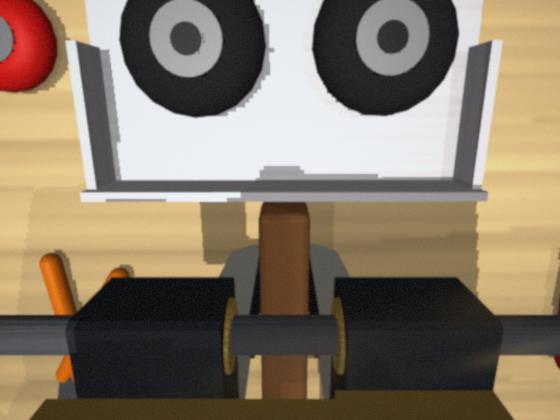

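View pics/s9.png

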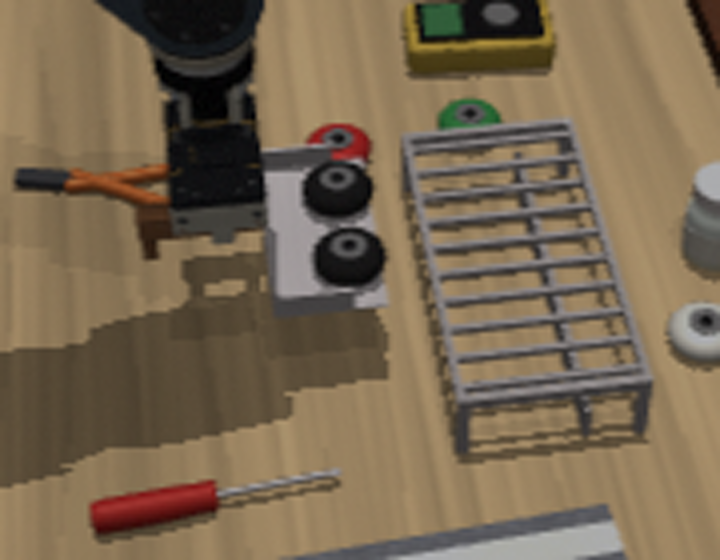

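The scoop hangs level, with no row change in the wrist view, and the wheels are in place. Carrying it to (575, -344) over the mat, with y first and x later to stay clear of the shelf.

Request:
step_arm([
  {"dx": 0,"dy": 0.1,"dz": 0,"roll": 0,"hand": 1},
  {"dx": 0,"dy": 0.2,"dz": 0,"roll": 0,"hand": 1},
  {"dx": 0,"dy": 0.35,"dz": 0,"roll": 0,"hand": 1},
  {"dx": 0,"dy": 0.5,"dz": 0,"roll": 0,"hand": 1},
  {"dx": 0,"dy": 0.6,"dz": 0,"roll": 0,"hand": 1},
  {"dx": 0,"dy": 0.6,"dz": 0,"roll": 0,"hand": 1},
  {"dx": 0,"dy": 0.6,"dz": 0,"roll": 0,"hand": 1},
  {"dx": 0,"dy": 0.6,"dz": 0,"roll": 0,"hand": 1},
  {"dx": 0,"dy": 0.6,"dz": 0,"roll": 0,"hand": 1},
  {"dx": 0,"dy": 0.6,"dz": 0,"roll": 0,"hand": 1},
])

```text
time: 16.8
ee_pos: [437.4, -111.3, 170.1]
orientation: [1.67, 1.571, -1.48]
contact_force: [0.4, 0.5, -2.3]
opening: 19.5
```

Request:
step_arm([
  {"dx": 0,"dy": 0.6,"dz": 0,"roll": 0,"hand": 1},
  {"dx": 0,"dy": 0.6,"dz": 0,"roll": 0,"hand": 1},
  {"dx": 0,"dy": 0.6,"dz": 0,"roll": 0,"hand": 1},
  {"dx": 0,"dy": 0.6,"dz": -0.1,"roll": 0,"hand": 1},
  {"dx": 0,"dy": 0.6,"dz": -0.2,"roll": 0,"hand": 1},
  {"dx": 0,"dy": 0.6,"dz": -0.2,"roll": 0,"hand": 1},
  {"dx": 0,"dy": 0.6,"dz": -0.2,"roll": 0,"hand": 1},
  {"dx": 0,"dy": 0.6,"dz": -0.2,"roll": 0,"hand": 1},
  {"dx": 0,"dy": 0.6,"dz": -0.2,"roll": 0,"hand": 1},
  {"dx": 0,"dy": 0.6,"dz": -0.2,"roll": 0,"hand": 1},
])

```text
time: 18.05
ee_pos: [475.5, -291.4, 170.1]
orientation: [-0.586, 1.571, 2.547]
contact_force: [0.5, -0.6, -2.0]
opening: 19.8
```

Request:
step_arm([
  {"dx": 0,"dy": 0.6,"dz": -0.2,"roll": 0,"hand": 1},
  {"dx": 0,"dy": 0.5,"dz": -0.2,"roll": 0,"hand": 1},
  {"dx": 0,"dy": 0.35,"dz": -0.1,"roll": 0,"hand": 1},
  {"dx": 0,"dy": 0.2,"dz": -0.1,"roll": 0,"hand": 1},
  {"dx": 0,"dy": 0.1,"dz": 0,"roll": 0,"hand": 1},
  {"dx": 0,"dy": 0,"dz": 0,"roll": 0,"hand": 1},
])

```text
time: 18.8
ee_pos: [492.7, -342.7, 170.1]
orientation: [-0.735, 1.571, 2.398]
contact_force: [-0.6, -0.4, -2.9]
opening: 19.4
```

Run:
```python
from h import *
p,R=rep(); im,d=env.capture('wrist'); cv2.imwrite('pics/w10.png',im[:,:,::-1])
im,d=env.capture('scene'); cv2.imwrite('pics/sc10.png',im[:,:,::-1])
```

```text
t 18.8 p [ 492.7 -342.7  170.1] y [-0.008 -1.    -0.   ] x [-0.  0. -1.] F [-0.6 -0.4 -2.9] open 19.4 q [-0.69  0.6   1.62  0.    0.92  0.89]
```

View pics/w10.png

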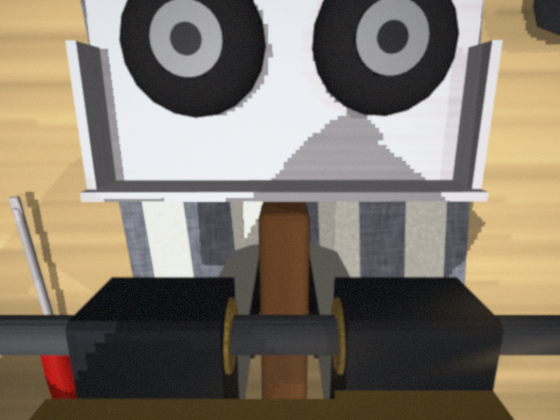

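View pics/sc10.png

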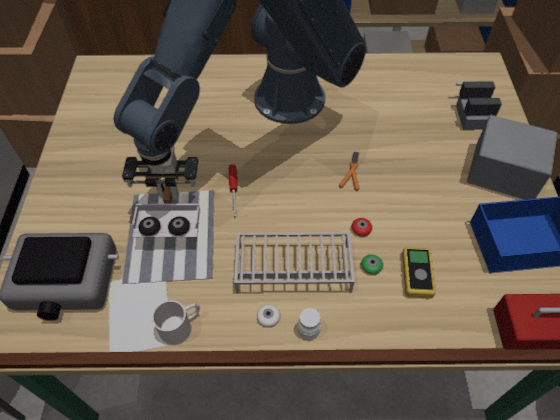

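The scoop is over the mat with the wheels still in place. Lowering now.

Request:
step_arm([
  {"dx": 0.15,"dy": 0,"dz": 0,"roll": 0,"hand": 1},
  {"dx": 0.3,"dy": 0,"dz": 0,"roll": 0,"hand": 1},
  {"dx": 0.4,"dy": 0,"dz": 0,"roll": 0,"hand": 1},
  {"dx": 0.4,"dy": 0,"dz": 0,"roll": 0,"hand": 1},
  {"dx": 0.4,"dy": 0,"dz": 0,"roll": 0,"hand": 1},
  {"dx": 0.25,"dy": 0,"dz": 0,"roll": 0,"hand": 1},
  {"dx": 0.15,"dy": 0,"dz": 0,"roll": 0,"hand": 1},
  {"dx": 0.08,"dy": 0,"dz": 0,"roll": 0,"hand": 1},
  {"dx": 0.03,"dy": 0,"dz": 0,"roll": 0,"hand": 1},
  {"dx": 0,"dy": 0,"dz": 0,"roll": 0,"hand": 1},
])

```text
time: 20.15
ee_pos: [492.8, -342.9, 105.5]
orientation: [2.401, 1.57, -0.749]
contact_force: [0.1, 0.3, -2.4]
opening: 19.6
```

Request:
step_arm([
  {"dx": 0.03,"dy": 0,"dz": 0,"roll": 0,"hand": 1},
  {"dx": 0.03,"dy": 0,"dz": 0,"roll": 0,"hand": 1},
  {"dx": 0,"dy": 0,"dz": 0,"roll": 0,"hand": 1},
])

```text
time: 20.52
ee_pos: [492.9, -342.9, 103.8]
orientation: [2.496, 1.57, -0.654]
contact_force: [0.2, -0.3, 1.6]
opening: 19.6
```

It is in contact (Fz changed from -2.4 to +1.6). Opening, then rising straight up.

Request:
step_arm([
  {"dx": 0,"dy": 0,"dz": 0,"roll": 0,"hand": 0.5},
  {"dx": 0,"dy": 0,"dz": 0,"roll": 0,"hand": 0.2},
  {"dx": 0,"dy": 0,"dz": 0,"roll": 0,"hand": -0.2},
  {"dx": 0,"dy": 0,"dz": 0,"roll": 0,"hand": -0.2},
  {"dx": 0,"dy": 0,"dz": 0,"roll": 0,"hand": -0.2},
  {"dx": 0,"dy": 0,"dz": 0,"roll": 0,"hand": -0.2},
])

```text
time: 21.28
ee_pos: [492.7, -342.9, 103.5]
orientation: [0.712, 1.571, -2.438]
contact_force: [-0.2, 0.0, 0.4]
opening: 55.6
```

Request:
step_arm([
  {"dx": -0.2,"dy": 0,"dz": 0,"roll": 0,"hand": -0.2},
  {"dx": -0.4,"dy": 0,"dz": 0,"roll": 0,"hand": -0.2},
  {"dx": -0.6,"dy": 0,"dz": 0,"roll": 0,"hand": -0.2},
  {"dx": -0.8,"dy": 0,"dz": 0,"roll": 0,"hand": -0.2},
  {"dx": -0.8,"dy": 0,"dz": 0,"roll": 0,"hand": -0.2},
  {"dx": -0.8,"dy": 0,"dz": 0,"roll": 0,"hand": -0.2},
  {"dx": -0.4,"dy": 0,"dz": 0,"roll": 0,"hand": -0.2},
  {"dx": 0,"dy": 0,"dz": 0,"roll": 0,"hand": -0.2},
])

```text
time: 22.28
ee_pos: [492.9, -343.0, 224.6]
orientation: [2.475, 1.569, -0.675]
contact_force: [0.1, -0.7, 0.1]
opening: 55.4
```

Run:
```python
from h import *
p,R=rep(); im,d=env.capture('wrist'); cv2.imwrite('pics/w11.png',im[:,:,::-1]); np.save('pics/w11.npy',d)
im,d=env.capture('scene'); cv2.imwrite('pics/sc11.png',im[:,:,::-1])
```

```text
t 22.27 p [ 492.9 -343.   224.6] y [-0.008 -1.     0.001] x [ 0.001 -0.001 -1.   ] F [ 0.1 -0.7  0.1] open 55.4 q [-0.69  0.53  1.59  0.    1.02  0.89]
```

View pics/w11.png

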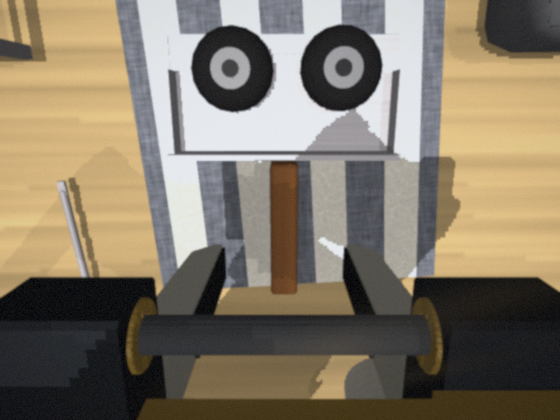

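View pics/sc11.png

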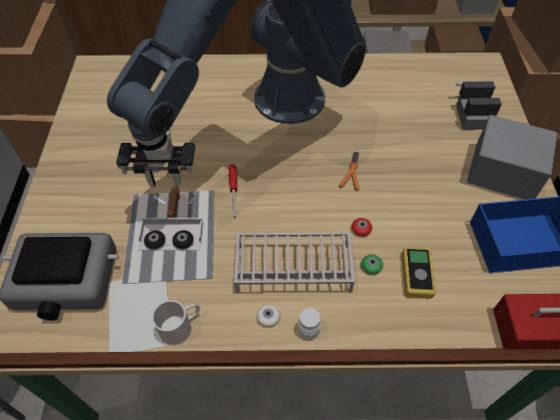

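```bash
python3 - <<'E'
from h import *
p,R,s=tool()
f=lambda u,v,z:wray(u,v,z,p,R).round(1)
print('mat near edge',f(228,287,3),f(330,282,3),'mat left',f(165,287,3),'right',f(436,276,3))
print('rear',f(169,155,31),f(399,155,31),'lip',f(168,34,4.5),f(400,34,4.5))
print('wheels',f(232,68,29),f(343,67,29))
print('handle end',f(284,293,50))
d=np.load('pics/w11.npy');c=env.calibration('wrist');K=c['mtx'];M=np.array(c['mount'])
def dp(u,v):
    q=np.array([(u-K[0][2])/K[0][0],-(v-K[1][2])/K[1][1],-1])*d[v,u]
    return (R@(M[:3,:3]@q+M[:3,3])+p).round(1)
for g in ([(285,50),(285,90),(285,130),(195,120),(375,120)],[(218,68),(246,68),(232,53),(232,83)],[(330,67),(357,67),(343,53),(343,82)],[(285,200),(285,260)],[(200,200),(410,200)]): print([dp(*q).tolist() for q in g])
# mat corners in scene
for u,v in [(132,193),(214,192),(126,283),(213,279)]: print('mat',ray('scene',u,v,3).round(1))
im0=cv2.imread('pics/scene0.png').astype(int);im1=cv2.imread('pics/sc11.png').astype(int)
D=(abs(im0-im1).sum(2)>90).astype(np.uint8);n,l,st,c=cv2.connectedComponentsWithStats(D)
print([x.tolist() for x in st[1:] if x[4]>15])
E
python3 -c "
import cv2;a=cv2.imread('pics/sc11.png')[180:295,110:240];cv2.imwrite('pics/c11.png',cv2.resize(a,(678,600),interpolation=cv2.INTER_CUBIC))"
```

```text
mat near edge [ 408.3 -292.6    3. ] [ 412.5 -383.     3. ] mat left [ 408.8 -236.6    3. ] right [ 417.6 -476.     3. ]
rear [ 529.5 -259.3   31. ] [ 528.1 -427.3   31. ] lip [ 615.3 -258.4    4.5] [ 613.8 -429.6    4.5]
wheels [ 589.2 -307.8   29. ] [ 589.1 -384.8   29. ]
handle end [ 427.4 -342.5   50. ]
[[603.6, -344.7, 4.1], [575.0, -344.5, 5.3], [545.0, -344.2, 5.2], [553.2, -273.8, 4.0], [552.0, -414.6, 4.5]]
[[589.2, -298.2, 29.4], [589.0, -317.6, 29.7], [598.9, -308.2, 28.8], [579.2, -307.5, 29.9]]
[[589.3, -375.8, 28.2], [589.0, -394.2, 30.1], [598.2, -384.5, 28.6], [579.3, -385.1, 28.7]]
[[499.8, -343.8, 50.3], [454.3, -343.5, 50.0]]
[[488.4, -273.3, 3.8], [486.8, -447.6, 3.1]]
mat [ 416.4 -479.     3. ]
mat [ 415.4 -232.7    3. ]
mat [ 719.5 -445.3    3. ]
mat [ 710.1 -214.5    3. ]
[[156, 0, 52, 49, 1297], [279, 0, 43, 24, 816], [350, 0, 24, 49, 588], [256, 20, 21, 45, 332], [277, 28, 86, 93, 2282], [133, 38, 18, 16, 109], [142, 48, 21, 6, 57], [363, 53, 4, 8, 17], [107, 54, 137, 197, 13283], [263, 59, 11, 39, 249], [274, 74, 42, 26, 888], [254, 78, 9, 7, 25], [317, 84, 5, 12, 48], [243, 97, 14, 14, 121], [262, 107, 25, 13, 134], [310, 109, 7, 5, 27], [237, 118, 90, 128, 5255], [390, 176, 67, 61, 845], [188, 218, 14, 6, 29], [199, 222, 4, 20, 40], [245, 237, 8, 3, 24], [259, 247, 3, 10, 25], [267, 247, 6, 10, 59], [278, 247, 10, 23, 174], [289, 250, 10, 21, 168], [312, 251, 10, 20, 154], [323, 253, 6, 17, 65], [307, 255, 4, 15, 42]]
```

View pics/c11.png

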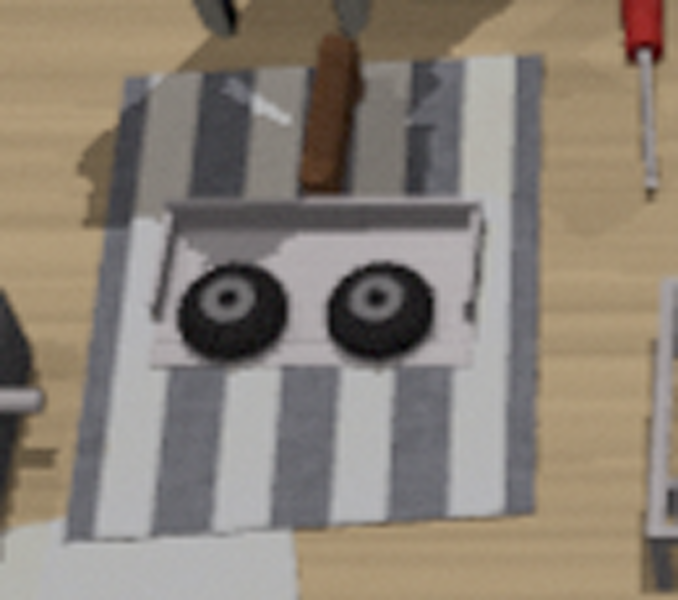

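All good. The pan middle is at about (571, -343), within about 10 mm of the mat centre. The floor and handle are level, the foot is on the mat, and the wheels are about 18 mm ahead of the middle and about ±38 mm off the centre line. Handing in.

```bash
python3 -c "
from plant import env
print(env.job_done(), env.state()['time'])"
```

```text
the job is handed in; nothing more can be done
the job is handed in; nothing more can be done
```

The job is handed in. Both wheels are on the scoop, and the scoop is released near the middle of the mat at about 22 s of the 59 s allowed. No verdict was reported.

**What I did:** I gripped the handle and turned the scoop to the shelf heading. I slid it in until its lip was almost at the stop; my readings showed up to about 15 N along the push. At that point depth showed both wheels flat on the pan, about 69 mm inside the shelf. I drew them out gently, carried them over the screwdriver, set the scoop down and let go.

**Last checks:**
- **Scoop:** the middle of the pan is at about (571, -343) mm, within about 10 mm of the mat centre, measured at about (564, -343). The floor and handle are level, and the handle's foot is on the mat.
- **Wheels:** both lie flat within depth noise, about 18 mm ahead of the pan's middle and about 38 mm either side of its centre line.
- **Bystanders:** comparing the first and last scene views showed no change at any of the four; the differences were at the arm and its shadow, the scoop's old and new spots, and the shelf.

**Failed or disagreed:**
- The first three move calls were refused, probably because the rows lacked fields. The arm did not move and no time was lost.
- The scoop slipped about 3 mm in the grip while pushing, which did no harm.

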